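Load a component pot into the inspection carousel and click it on

TASK

Put the blue-lidded component pot fully home, upright, in the empty pocket of the inspection carousel that stands at the yellow loading tab, feeling it in gently without knocking the wheel round, and let go of it. Then turn the wheel, which has a red handle for it, exactly one click counterclockwise (seen from above), so that the pot stands in front of the black inspection camera, and leave everything else where it is.

Things in the scene. Friction and masses are not known exactly. Their poses are not given: they have to be found in the camera images.
- blue_pot: Small rigid component pot, 62 mm tall, 70 g or so: white body 30 mm in diameter and 32 mm tall with a 1 mm chamfered foot, topped by a blue lid 26 mm in diameter and 30 mm tall (grip it there). Origin at the centre of its underside, z up. Stands with two like pots, in any order, in a low grey tray (rim 14 mm high).
- yellow_pot: Same pot with a yellow lid; leave alone.
- orange_pot: Same pot with an orange lid; leave alone.
- meter: Orange hand multimeter, 150 x 78 x 36 mm, lying on the bench; leave alone.
- driver: Yellow-handled screwdriver, 170 mm, lying on the bench; leave alone.
- stand: Fixed grey carousel base, 230 x 230 x 12 mm, origin at the centre of its underside. Its wheel (105 mm radius, top 36 mm up) bears, every 60 degrees at 80 mm radius, 5 grey pocket blocks 48 mm square, tops 66 mm up, and in the 6th place the handle. The untracked wheel, pockets and handle together sit up to 6 mm off centre in the plate's x and up to 6 mm in its y, differently each time.
- load (a point): Nominal centre of the pocket floor at the loading place, beside the yellow tab (plate +y side, 80 mm from the centre, 42 mm up); the true pocket is off by the wheel's offset. Pocket: round hole 31.8 mm wide, mouth chamfered 0.5 mm, 24 mm deep: a seated pot's top is 104 mm up. Also empty: the next pocket clockwise; the rest hold pots fixed to the wheel. Over 22 N between pot and carousel is too much.
- view (a point): Nominal centre of that pocket's floor one click (60 degrees) on, before the black inspection camera (78 mm tall, 148 mm from the plate's centre, 150 degrees counterclockwise from the plate's x axis); the true place is off by the wheel's offset.
- handle (a point): Nominal place of the top of the red handle before the turn: upright post 18 mm in diameter standing on the wheel, 80 mm from the axis, opposite the loading place, top 126 mm above the bench, free to push or pinch from 45 mm up. The point is fixed to the plate, does not follow the wheel, and ignores the wheel's offset.
- wheel (a joint): Wheel angle, rad, counterclockwise from above positive: 0 at the start, 1.047 one click on. A sprung detent holds each click and gives a little (3 N m/rad). Leaving it takes about 0.5 N m (7 N at the handle), most at a quarter of the way; past halfway the wheel runs on by itself into the click. A sideways shove over 6 N on a pocket can knock it out.
Mind the look-alikes: they are no part of the job. What is shaped like the blue_pot but purple or turquoise is not meant.

How it is judged:
On the way, in this order (a step that is already met when the one before it is completed fails the run):
1. the blue pot is fully home in the pocket at the loading place, let go, the wheel still in its first click (horizontal distance between blue_pot and load below 0.016 m and z of blue_pot in the frame of stand below 0.045 m and angle between blue_pot's own z axis and vertical below 0.1 rad and value of joint wheel between -0.12 and 0.12 rad and contact force between the fingers and blue_pot below 0.5 N), for 0.2 s.
2. the wheel is one click on, with the pot home in its pocket (horizontal distance between blue_pot and view below 0.016 m and z of blue_pot in the frame of stand below 0.045 m and angle between blue_pot's own z axis and vertical below 0.1 rad and value of joint wheel between 0.93 and 1.17 rad), for 0.2 s.
At the end, for the whole second after the job is handed in: The blue pot stands upright (0.1 rad), released and at rest, its underside under 45 mm above the bench (within 3 mm of home) and within 16 mm sideways of the nominal viewing point; the wheel rests one click on, at 0.93 to 1.17 rad (all of step 2 and velocity of joint wheel between -0.05 and 0.05 rad/s and linear speed of blue_pot below 0.02 m/s); the robot touches nothing.
It fails at once if the pot is pressed or knocked against the carousel with more than 22 N (contact force between blue_pot and stand above 22 N).
It fails at once if the wheel is turned too far (value of joint wheel above 1.45 rad).
It fails at once if the wheel is turned the wrong way (value of joint wheel below -0.45 rad).
It fails at once if another pot, the multimeter or the screwdriver is shifted by more than 25 mm, or such a pot is knocked over (distance of any of yellow_pot, orange_pot, meter, driver from where it was at the start of the episode above 0.025 m or angle between any of yellow_pot, orange_pot's own z axis and vertical above 0.4 rad).
It also fails if it takes over 72 s, if anything falls off the work surface, if the arm or the gripper's body presses on something with over 40 N, if the wrist force passes 120 N, or if a joint passes its speed limit or range.

ROBOT

A 6-joint arm with a two-finger parallel gripper is mounted at the origin on the work surface. World frame = base frame: x ahead of the robot, y to its left, z up, the work surface at z = 0. Lengths are in m, angles in rad, forces in N, time in s.
With the tool pointing down it reaches from about 0.3 to 0.875 m from the base axis. Payload 6.4 kg.
Tool frame: the origin (TCP) lies at the centre of the arm's flange, where the gripper is bolted on; the fingertips stand 173 mm ahead of it and the grasp point (between the pads) lies 155 mm ahead of it; z points along the fingers, x is the direction in which the jaws open and shut, and the axes are right-handed (so a half turn about z gives the same grasp; the last joint's range is limited). The gripper opens to 85 mm and grips with 20 to 120 N. Pads are 22 mm wide; open, the fingers measure 114 mm over their backs; the gripper's body (76 mm by 85 mm) begins 54 mm behind the grasp point. The pads swing forward as they close: fully open they stand 13 mm farther back than shut.
Start: joints at [0.954, 0.181, 1.607, -0, 1.354, -0.206], TCP at [0.23, 0.527, 0.405] pointing down, gripper open.
Joint ranges: [-2.99, 2.99], [-0.89, 2.07], [0.3, 2.58], [-1.14, 4.28], [0, 2.63], [-3.12, 3.12]. Speed limits (rad/s): [2.57, 2.57, 3.01, 3.14, 3.14, 3.14].

INTERFACE

Orientations are given as a unit quaternion [w, x, y, z].
In Python, from bench import ctrl gives the robot as it stands. The module is installed in compiled form; this text tells all that it offers.
- The arm moves only by the tool move_arm, never from a script. Its argument "moves" is a list of rows, each an object of numbers: "gripper": the opening in per cent of the stroke, from 0 (shut) to 100 (fully open); "x", "y", "z": the shift along the tool's x, y, z in cm; "roll": the turn about the tool's z in degrees. In form: [{"gripper": .., "x": .., "y": .., "z": .., "roll": ..}, ...]. A call has 1 to 5 rows; each row shifts and turns the commanded pose from where the row before left it, along the tool's axes as they then stand; what a row does not reach is not made up. A row lasts 1/8 s, in which the tool goes at most 62.5 mm and 10.7 degrees, less where a joint would pass 70% of its speed; a pose out of reach is approached as far as the arm can. A call is refused whole if a number of a shift passes 6.25 or a number of a turn 10.7, either way. A call with a gripper value outside its range is refused whole. The fingers move at their own pace and stop on an object; the grip force is fixed at half the most. Time passes only in rows, so rows that do not move let the fingers close. It gives the time, the measured TCP pose, the force and the opening at its end, in the units of the state.
- ctrl.get_obs(): the state, without advancing time (a new reading comes with each control period).
- ctrl.camera(name): name is "scene" or "top" or "wrist"; returns a dict with "img" (420x560x3 uint8, red, green, blue), "fx", "fy", "cx", "cy" (pixels), "world_from_camera" (4x4, takes a point from camera to world coordinates); the wrist camera has in their place "tool_from_camera" (4x4, takes a point from camera to tool coordinates, whose origin is the TCP and whose axes are the tool frame's). Camera axes: x right, y up, looking along -z (the intrinsics and any distortion apply to the point x, -y, -z); pixel columns grow to the right and rows downward; lengths in m; the calibration is good to about 2 mm. A picture is of the moment at which its call begins: read the wrist's pose just before it. There is no depth.
- ctrl.hand_in(): hands the job in, once; it reports no verdict.
The state is a dict: "time_s": time; "q": joint angles; "dq": joint speeds; "joint_efforts": joint torques, N m; "eef_pos": TCP position; "eef_rot": TCP orientation; "wrist_force": force on the tool from outside, world axes, zero at the start; "torque": the same for the moment, N m; "opening": opening from 0.0 (shut) to 1.0 (fully open).
Only numpy, scipy, OpenCV 4.12 (cv2) and the standard library are available. Lean on these libraries where they do the work, as an engineer would, in place of code of your own. Each camera call takes 0.05 s, during which the arm holds its last target. There are 200 camera calls.

## Working session

There is one attempt and no reset: what is moved stays moved. The work goes in short steps, Python scripts to look and compute and a tool call to move; the robot and the scene stay as the last step left them, time stands still between calls to the robot, and variables do not carry over. Pictures are saved under pics/ and viewed, about 8 in all and at most 12, crops included, and the job is handed in when it is done.

Besides the shell and the picture viewer there is one more tool, called after "Request:" as a command line: name --argument value ..., lists and objects as JSON in quotes. move_arm: Moves the arm, as the interface text tells. Its arguments: {"type":"object","properties":{"moves":{"type":"array","items":{"type":"object","properties":{"gripper":{"type":"number"},"x":{"type":"number"},"y":{"type":"number"},"z":{"type":"number"},"roll":{"type":"number"}}}}},"required":["moves"]}

```bash
mkdir -p pics; cat > h.py <<'E'
import numpy as np, cv2
from bench import ctrl
from scipy.spatial.transform import Rotation as R
def pose():
    o=ctrl.get_obs(); T=np.eye(4); w,x,y,z=o["eef_rot"]; T[:3,:3]=R.from_quat([x,y,z,w]).as_matrix(); T[:3,3]=o["eef_pos"]; return T,o
def cam(n):
    T,o=pose(); c=ctrl.camera(n); c["W"]=T@c["tool_from_camera"] if n=="wrist" else np.array(c["world_from_camera"]); return c
def ray(c,u,v):
    d=np.array([(u-c["cx"])/c["fx"],-(v-c["cy"])/c["fy"],-1]); return c["W"][:3,3],np.array(c["W"])[:3,:3]@d
def onz(c,u,v,z):
    p,d=ray(c,u,v); return p+d*(z-p[2])/d[2]
def proj(c,P):
    q=np.linalg.inv(c["W"])@np.append(P,1); return c["cx"]+c["fx"]*q[0]/-q[2], c["cy"]-c["fy"]*q[1]/-q[2]
def save(c,n): cv2.imwrite("pics/"+n,c["img"][:,:,::-1])
E
python3 - <<'E'
from h import *
import pickle
t=cam("top");s=cam("scene");w=cam("wrist")
pickle.dump((t,s,w),open("c0.pkl","wb"))
a=np.hstack([t["img"],s["img"]]);cv2.imwrite("pics/a.png",a[:,:,::-1][:, :]) if 0 else None
save(t,"t.png");save(s,"s.png")
for c in(t,s,w):print({k:v for k,v in c.items() if k not in("img",)})
E
```

```text
{'fx': 473.18642344395647, 'fy': 473.18642344395647, 'cx': 287.27277643650973, 'cy': 207.664886916272, 'world_from_camera': array([[-0.02624371,  0.99334845, -0.11211661,  0.42613919],
       [-0.99919825, -0.02945834, -0.02711221,  0.08170804],
       [-0.03023464,  0.11131519,  0.99332512,  1.29497196],
       [ 0.        ,  0.        ,  0.        ,  1.        ]]), 'W': array([[-0.02624371,  0.99334845, -0.11211661,  0.42613919],
       [-0.99919825, -0.02945834, -0.02711221,  0.08170804],
       [-0.03023464,  0.11131519,  0.99332512,  1.29497196],
       [ 0.        ,  0.        ,  0.        ,  1.        ]])}
{'fx': 504.2339086694358, 'fy': 504.2339086694358, 'cx': 273.1543125002674, 'cy': 212.43566593048118, 'world_from_camera': array([[-0.83095708, -0.31447222,  0.45893088,  1.00982699],
       [ 0.55628247, -0.45815805,  0.69328278,  0.83680589],
       [-0.0077553 ,  0.83138344,  0.55564506,  0.69596843],
       [ 0.        ,  0.        ,  0.        ,  1.        ]]), 'W': array([[-0.83095708, -0.31447222,  0.45893088,  1.00982699],
       [ 0.55628247, -0.45815805,  0.6932827
[... 158 characters left out ...]
07614195, 'fy': 308.28702707614195, 'cx': 278.13262676300275, 'cy': 215.32987287415716, 'tool_from_camera': array([[ 9.99999965e-01, -2.29209089e-04, -1.30879772e-04,
         2.46782275e-04],
       [-2.57310072e-04, -9.57047661e-01, -2.89930523e-01,
        -7.25981892e-02],
       [-5.88034691e-05,  2.89930546e-01, -9.57047687e-01,
         3.11978635e-02],
       [ 0.00000000e+00,  0.00000000e+00,  0.00000000e+00,
         1.00000000e+00]]), 'W': array([[ 0.39912566, -0.87777414, -0.26497408,  0.16300012],
       [ 0.91689505,  0.38163087,  0.11688174,  0.55616037],
       [-0.00147348, -0.28960393,  0.95714544,  0.37269957],
       [ 0.        ,  0.        ,  0.        ,  1.        ]])}
```

View pics/t.png

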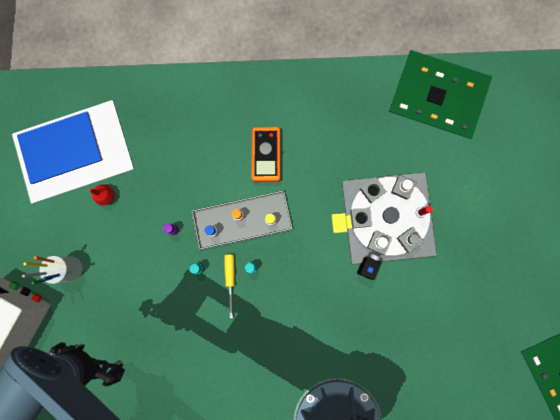

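View pics/s.png

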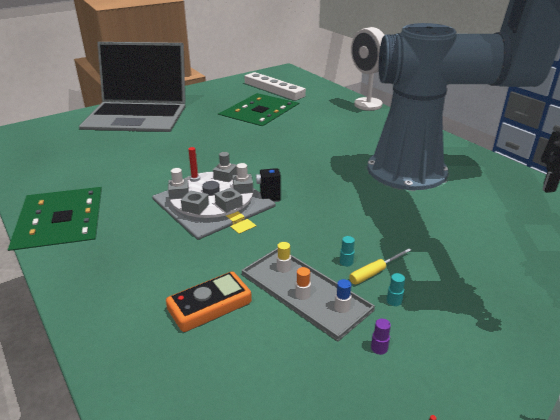

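The top view shows the blue lid at (210,231), the tab at (341,223), the empty load pocket at (361,218) and the handle at (428,210). The scene view agrees with this.

```bash
python3 - <<'E'
from h import *
import pickle
t,s,w=pickle.load(open("c0.pkl","rb"))
def blob(c,lo,hi,win):
    h=cv2.cvtColor(c["img"],cv2.COLOR_RGB2HSV); m=cv2.inRange(h,lo,hi); k=np.zeros_like(m);u0,u1,v0,v1=win;k[v0:v1,u0:u1]=m[v0:v1,u0:u1]
    n,l,st,ce=cv2.connectedComponentsWithStats(k);i=1+np.argmax(st[1:,4]);return ce[i],st[i]
for nm,lo,hi,win,z in [("blue",(105,120,60),(125,255,255),(195,225,215,245),.064),("yel",(22,120,100),(32,255,255),(255,285,205,230),.064),("or",(8,150,100),(20,255,255),(225,250,200,225),.064),("tab",(22,120,100),(32,255,255),(325,355,205,240),.012),("handle",(0,150,80),(6,255,255),(410,440,200,220),.126)]:
    c,st=blob(t,lo,hi,win);print(nm,c.round(1),st,onz(t,*c,z).round(4))
P=[onz(t,u,v,.012) for u,v in[(343,182),(426,173),(436,257),(350,264)]]
print(np.round(P,4),np.mean(P,0))
for u,v in[(361,218),(374,190),(391,215)]:print(onz(t,u,v,.066 if u!=391 else .04).round(4))
print(pose()[0].round(3))
E
```

```text
blue [209.4 230.1] [205 226  10   9  76] [0.5121 0.3207 0.064 ]
yel [269.7 218.4] [265 214  10  10  82] [0.5382 0.1621 0.064 ]
or [236.2 213.4] [232 209  10  10  77] [0.5539 0.2496 0.064 ]
tab [341.  222.4] [332 214  20  19 301] [ 0.5265 -0.028   0.012 ]
handle [425.6 210. ] [419 206  14   9  79] [ 0.5421 -0.227   0.126 ]
[[ 0.6371 -0.0376  0.012 ]
 [ 0.6548 -0.2642  0.012 ]
 [ 0.4265 -0.2773  0.012 ]
 [ 0.4139 -0.0476  0.012 ]] [ 0.53308662 -0.15667283  0.012     ]
[ 0.5322 -0.0754  0.066 ]
[ 0.6045 -0.1124  0.066 ]
[ 0.5401 -0.1582  0.04  ]
[[ 0.399  0.917 -0.001  0.229]
 [ 0.917 -0.399 -0.001  0.527]
 [-0.001 -0.    -1.     0.404]
 [ 0.     0.     0.     1.   ]]
```

Request:
move_arm --moves '[{"x": -1.27,"y": 5.7},{"x": -1.27,"y": 5.7},{"x": -1.27,"y": 5.7},{"x": -1.27,"y": 5.7},{"x": -1.27,"y": 5.7}]'

```text
validation failed for argument at $.mo...
```

Request:
move_arm --moves '[{"x": -1.27,"y": 5.7},{"roll": -10},{"roll": -10},{"roll": -7},{"gripper": 80}]'

```text
validation failed for argument at $.mo...
```

```bash
cat > mb.py <<'E'
from h import *
import sys
c=cam("wrist");T,o=pose();save(c,sys.argv[1])
h=cv2.cvtColor(c["img"],cv2.COLOR_RGB2HSV);m=cv2.inRange(h,(105,120,50),(125,255,255))
n,l,st,ce=cv2.connectedComponentsWithStats(m)
for i in range(1,n):
    if st[i,4]>100:
        k=(l==i).astype(np.uint8);P=onz(c,*ce[i],.064);print(st[i],ce[i].round(1),P.round(4),"tool d",(np.linalg.inv(T)@np.append(P,1)).round(4))
print(T.round(4),o["wrist_force"],o["opening"],o["time_s"])
E
python3 mb.py w1.png
```

```text
[501 286  59  55 594] [532.8 312.7] [0.4737 0.7415 0.064 ] tool d [0.2945 0.1383 0.3398 1.    ]
[[ 3.993e-01  9.168e-01 -6.000e-04  2.295e-01]
 [ 9.168e-01 -3.993e-01 -9.000e-04  5.271e-01]
 [-1.000e-03 -2.000e-04 -1.000e+00  4.041e-01]
 [ 0.000e+00  0.000e+00  0.000e+00  1.000e+00]] [-0.15647785  0.25000778 -0.34524253] 0.9980515338521869 0.2
```

View pics/w1.png

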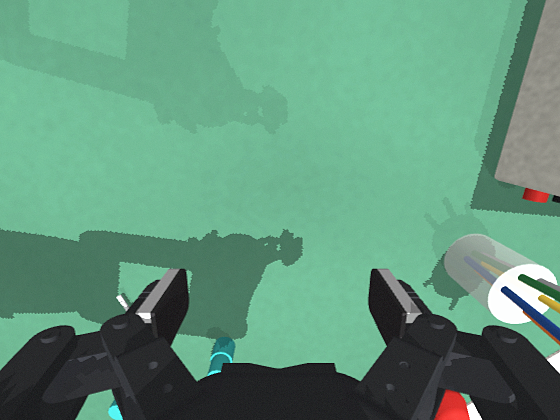

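The moves were refused, so the arm hasn't moved. The picture shows only empty bench and the pen cup. I'll fill in every field this time.

Request:
move_arm --moves '[{"gripper": 100,"x": -1.27,"y": 5.7,"z": 0,"roll": 0},{"gripper": 100,"x": -1.27,"y": 5.7,"z": 0,"roll": 0},{"gripper": 100,"x": -1.27,"y": 5.7,"z": 0,"roll": 0},{"gripper": 100,"x": -1.27,"y": 5.7,"z": 0,"roll": 0},{"gripper": 100,"x": -1.27,"y": 5.7,"z": 0,"roll": 0}]'

```text
time_s: 0.82
eef_pos: [0.4668, 0.3538, 0.4046]
eef_rot: [-0.0, 0.836, 0.548, 0.0]
wrist_force: [0.2, 1.5, 0.2]
opening: 0.997
```

Request:
move_arm --moves '[{"gripper": 80,"x": -1.27,"y": 5.7,"z": 0,"roll": 0},{"gripper": 80,"x": 0,"y": 0,"z": 0,"roll": -10},{"gripper": 80,"x": 0,"y": 0,"z": 0,"roll": -10},{"gripper": 80,"x": 0,"y": 0,"z": 0,"roll": -7},{"gripper": 80,"x": 0,"y": 0,"z": 0,"roll": 0}]'

```text
time_s: 1.45
eef_pos: [0.5127, 0.3207, 0.4044]
eef_rot: [-0.0, 0.686, 0.728, -0.0]
wrist_force: [-0.4, 0.6, 0.0]
opening: 0.799
```

```bash
python3 mb.py w2.png
```

```text
[267 180  24  29 517] [278.6 194.3] [0.511  0.3206 0.064 ] tool d [ 0.     -0.0015  0.3404  1.    ]
[ 502  328   58   65 1947] [539.7 353.5] [0.6894 0.6484 0.064 ] tool d [0.3169 0.1955 0.3403 1.    ]
[[-5.780e-02  9.983e-01 -4.000e-04  5.127e-01]
 [ 9.983e-01  5.780e-02 -2.000e-04  3.207e-01]
 [-1.000e-04 -4.000e-04 -1.000e+00  4.044e-01]
 [ 0.000e+00  0.000e+00  0.000e+00  1.000e+00]] [0.06340595 0.38374755 0.31892338] 0.800982546883186 1.5
```

Request:
move_arm --moves '[{"gripper": 80,"x": 0,"y": 0.05,"z": 5,"roll": 0},{"gripper": 80,"x": 0,"y": 0.05,"z": 5,"roll": 0},{"gripper": 80,"x": 0,"y": 0,"z": 4,"roll": 0},{"gripper": 80,"x": 0,"y": 0,"z": 3,"roll": 0},{"gripper": 80,"x": 0,"y": 0,"z": 0,"roll": 0}]'

```text
time_s: 2.12
eef_pos: [0.5124, 0.3204, 0.2319]
eef_rot: [-0.001, 0.686, 0.728, -0.003]
wrist_force: [-0.0, -0.1, 0.1]
opening: 0.796
```

```bash
python3 mb.py w3.png
```

```text
[ 255  236   51   66 2643] [280.2 269.6] [0.508  0.3205 0.064 ] tool d [ 2.0e-04 -5.0e-03  1.7e-01  1.0e+00]
[[-5.900e-02  9.983e-01 -2.100e-03  5.134e-01]
 [ 9.983e-01  5.900e-02 -8.000e-04  3.208e-01]
 [-7.000e-04 -2.100e-03 -1.000e+00  2.340e-01]
 [ 0.000e+00  0.000e+00  0.000e+00  1.000e+00]] [-0.43685301  0.86606593  0.36123963] 0.7980282733003119 2.175
```

View pics/w3.png

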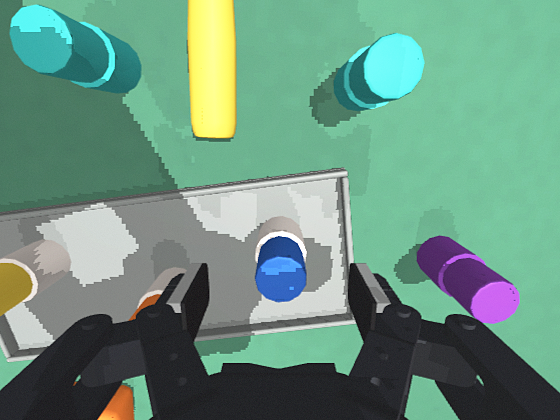

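The blue lid's top is centred at about (281,279), midway between the fingers, and the orange lid is clear of the left finger.

Request:
move_arm --moves '[{"gripper": 80,"x": 0,"y": 0,"z": 1.0,"roll": 0},{"gripper": 80,"x": 0,"y": 0,"z": 0.9,"roll": 0},{"gripper": 80,"x": 0,"y": 0,"z": 0,"roll": 0},{"gripper": 10,"x": 0,"y": 0,"z": 0,"roll": 0},{"gripper": 10,"x": 0,"y": 0,"z": 0,"roll": 0}]'

```text
time_s: 2.8
eef_pos: [0.5139, 0.3209, 0.2161]
eef_rot: [0.0, 0.685, 0.728, 0.0]
wrist_force: [1.2, 0.2, 0.3]
opening: 0.383
```

Request:
move_arm --moves '[{"gripper": 10,"x": 0,"y": 0,"z": 0,"roll": 0},{"gripper": 10,"x": 0,"y": 0,"z": 0,"roll": 0},{"gripper": 10,"x": 0,"y": 0,"z": 0,"roll": 0},{"gripper": 10,"x": 0,"y": 0,"z": 0,"roll": 0},{"gripper": 10,"x": 0,"y": 0,"z": -0.5,"roll": 0}]'

```text
time_s: 3.42
eef_pos: [0.5132, 0.3206, 0.22]
eef_rot: [-0.0, 0.685, 0.728, -0.001]
wrist_force: [-0.3, -1.2, -1.1]
opening: 0.283
```

Request:
move_arm --moves '[{"gripper": 10,"x": 0,"y": 0,"z": -4,"roll": 0},{"gripper": 10,"x": 0,"y": 0,"z": -5,"roll": 0},{"gripper": 10,"x": 0,"y": 0,"z": -5,"roll": 0},{"gripper": 10,"x": -5,"y": 0.7,"z": 0,"roll": 0},{"gripper": 10,"x": -6,"y": 0.75,"z": 0,"roll": 0}]'

```text
time_s: 4.05
eef_pos: [0.5345, 0.2115, 0.3613]
eef_rot: [0.0, 0.684, 0.729, 0.0]
wrist_force: [0.5, -0.0, -0.2]
opening: 0.283
```

Request:
move_arm --moves '[{"gripper": 10,"x": -6,"y": 0.75,"z": 0,"roll": 0},{"gripper": 10,"x": -6,"y": 0.75,"z": 0,"roll": 0},{"gripper": 10,"x": -6,"y": 0.75,"z": 0,"roll": 0},{"gripper": 10,"x": -6,"y": 0.75,"z": 0,"roll": 0},{"gripper": 10,"x": -5.5,"y": 0.7,"z": 0,"roll": 0}]'

```text
time_s: 4.68
eef_pos: [0.5893, -0.0824, 0.3602]
eef_rot: [-0.001, 0.686, 0.728, -0.0]
wrist_force: [1.5, -0.2, -1.7]
opening: 0.286
```

Request:
move_arm --moves '[{"gripper": 10,"x": 0,"y": 0,"z": 0,"roll": 0},{"gripper": 10,"x": 0,"y": 0,"z": 0,"roll": 0},{"gripper": 10,"x": 0,"y": 0,"z": 0,"roll": 0}]'

```text
time_s: 5.05
eef_pos: [0.5893, -0.079, 0.3604]
eef_rot: [-0.001, 0.685, 0.729, -0.0]
wrist_force: [-0.3, -0.2, -1.3]
opening: 0.28
```

```bash
python3 - <<'E'
from h import *
import pickle
c=cam("wrist");save(c,"w4.png");pickle.dump(c,open("c4.pkl","wb"));T,o=pose();print(T.round(4),o["wrist_force"],o["opening"])
print(proj(c,[.528,-.077,.066]))
E
```

```text
[[-6.230e-02  9.981e-01 -6.000e-04  5.894e-01]
 [ 9.981e-01  6.230e-02  4.000e-04 -7.890e-02]
 [ 4.000e-04 -6.000e-04 -1.000e+00  3.605e-01]
 [ 0.000e+00  0.000e+00  0.000e+00  1.000e+00]] [-0.21997264 -0.45074667 -1.27864192] 0.2803918185317436
(np.float64(285.3495858534661), np.float64(136.82773314054097))
```

View pics/w4.png

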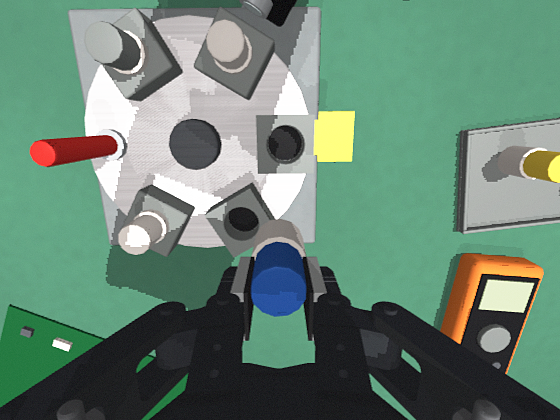

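The load pocket's mouth is at about (286,145), the handle foot at (115,145), and the held pot is at (279,275). Next I'll fit the mouth and the lid precisely.

```bash
python3 - <<'E'
from h import *
import pickle
c=pickle.load(open("c4.pkl","rb"));im=c["img"];g=cv2.cvtColor(im,cv2.COLOR_RGB2GRAY);Z=8
x0,y0,x1,y1=250,105,325,180
b=cv2.resize(im[y0:y1,x0:x1],None,fx=Z,fy=Z,interpolation=cv2.INTER_CUBIC)
r=308.29*.0159/ -(np.linalg.inv(c["W"])@[.53,-.08,.066,1])[2]
print("r px",r)
cir=cv2.HoughCircles(cv2.GaussianBlur(cv2.cvtColor(b,cv2.COLOR_RGB2GRAY),(0,0),5),cv2.HOUGH_GRADIENT,1.5,100,param1=60,param2=15,minRadius=int(r*Z*.9),maxRadius=int(r*Z*1.12))
print(cir)
m=(cv2.cvtColor(b,cv2.COLOR_RGB2GRAY)<70).astype(np.uint8);n,l,st,ce=cv2.connectedComponentsWithStats(m);i=l[40*Z,36*Z];print(st[i],ce[i])
for cc in ([] if cir is None else cir[0][:2]):
    cv2.circle(b,(int(cc[0]),int(cc[1])),int(cc[2]),(255,0,0),1);u,v=x0+cc[0]/Z-.44,y0+cc[1]/Z-.44;print(u,v,onz(c,u,v,.066).round(4))
h=cv2.cvtColor(im,cv2.COLOR_RGB2HSV);m=cv2.inRange(h,(105,120,50),(125,255,255));m[:, :200]=0;m[:,360:]=0
n,l,st,ce=cv2.connectedComponentsWithStats(m);i=1+np.argmax(st[1:,4]);print("lid",st[i],ce[i])
b2=cv2.resize(im[210:330,235:325],None,fx=5,fy=5,interpolation=cv2.INTER_CUBIC)
out=np.zeros((600,600+200,3),np.uint8);out[:,:600]=b[:600,:600];
cv2.imwrite("pics/z4.png",np.hstack([cv2.resize(b,(400,400)),cv2.resize(b2,(300,400))])[:,:,::-1])
E
```

```text
r px 19.157652161339595
[[[281.25 317.25 155.15]]]
[  136   164   295   298 64034] [282.64281475 308.17368898]
284.71625 144.21625 [ 0.534  -0.0771  0.066 ]
lid [ 250  242   57   74 3359] [278.14528133 279.75230723]
```

View pics/z4.png

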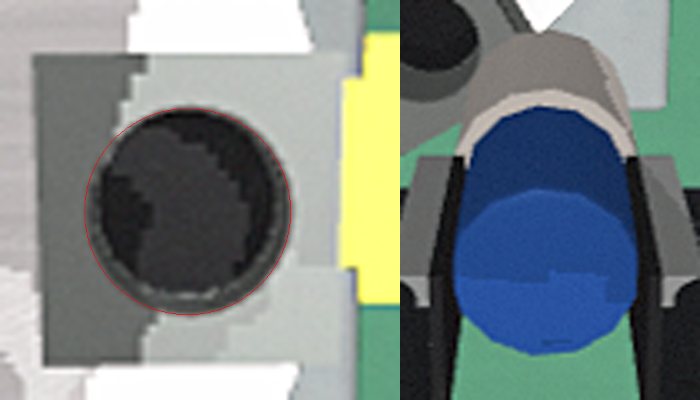

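The circle matches the mouth at (284.7,144.2), which puts the pocket at world (0.534,-0.077). The lid ellipse at (278.5,291.6) and the foot arc both put the pot on the tool axis. Next I'll move above the pocket.

Request:
move_arm --moves '[{"gripper": 10,"x": 0.2,"y": -2,"z": 0,"roll": 0},{"gripper": 10,"x": 0.3,"y": -3.5,"z": 2,"roll": 0},{"gripper": 10,"x": 0,"y": 0,"z": 3,"roll": 0},{"gripper": 10,"x": 0,"y": 0,"z": 1.5,"roll": 0},{"gripper": 10,"x": 0,"y": 0,"z": 0,"roll": 0}]'

```text
time_s: 5.72
eef_pos: [0.5343, -0.078, 0.2949]
eef_rot: [-0.001, 0.685, 0.729, -0.0]
wrist_force: [-0.3, 0.2, -1.1]
opening: 0.279
```

```bash
python3 - <<'E'
from h import *
c=cam("wrist");T,o=pose();print(T.round(4),o["wrist_force"])
im=c["img"]
for z in[.066]:
    print(proj(c,[.534,-.0771,z]))
b=cv2.resize(im[150:330,180:380],None,fx=4,fy=4,interpolation=cv2.INTER_CUBIC)
C=np.array([.534,-.0771,.066])
pts=[proj(c,C+[.0164*np.cos(a),.0164*np.sin(a),0]) for a in np.linspace(0,6.28,90)]
q=((np.array(pts)-[180,150]+.5)*4).astype(int);cv2.polylines(b,[q],False,(255,0,0),1)
D=(T@[0,0,.2135,1])[:3]
pts=[proj(c,D+[.015*np.cos(a),.015*np.sin(a),0]) for a in np.linspace(0,6.28,90)]
q=((np.array(pts)-[180,150]+.5)*4).astype(int);cv2.polylines(b,[q],False,(0,255,0),1)
cv2.imwrite("pics/w5.png",b[:600,:,::-1])
E
```

```text
[[-6.130e-02  9.981e-01 -2.000e-04  5.348e-01]
 [ 9.981e-01  6.130e-02  0.000e+00 -7.830e-02]
 [ 0.000e+00 -2.000e-04 -1.000e+00  2.959e-01]
 [ 0.000e+00  0.000e+00  0.000e+00  1.000e+00]] [ 0.35656758 -0.03982512 -1.38948359]
(np.float64(279.62270037206616), np.float64(233.49632578173524))
```

View pics/w5.png

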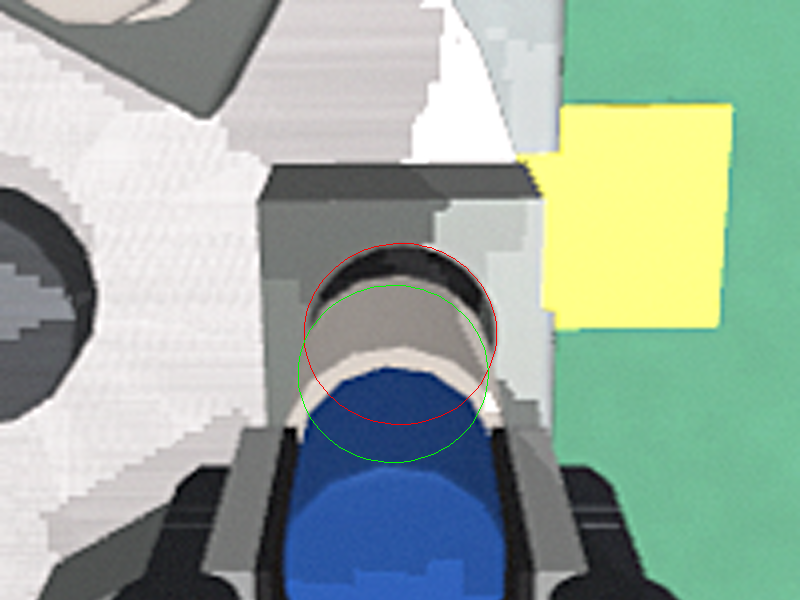

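The red outline matches the mouth. The foot arc apex, at (395,277) in the crop, sits about 1 mm camera-ward of the predicted green one. That leaves a correction of about +0.9 mm in tool x before I lower gently.

Request:
move_arm --moves '[{"gripper": 10,"x": 0.09,"y": 0,"z": 0.5,"roll": 0},{"gripper": 10,"x": 0,"y": 0,"z": 0.5,"roll": 0},{"gripper": 10,"x": 0,"y": 0,"z": 0.2,"roll": 0},{"gripper": 10,"x": 0,"y": 0,"z": 0,"roll": 0},{"gripper": 10,"x": 0,"y": 0,"z": 0,"roll": 0}]'

```text
time_s: 6.4
eef_pos: [0.5344, -0.0778, 0.2838]
eef_rot: [0.0, 0.685, 0.728, 0.0]
wrist_force: [0.3, 0.6, -0.7]
opening: 0.277
```

Request:
move_arm --moves '[{"gripper": 10,"x": 0,"y": 0,"z": 0.1,"roll": 0},{"gripper": 10,"x": 0,"y": 0,"z": 0.1,"roll": 0},{"gripper": 10,"x": 0,"y": 0,"z": 0.1,"roll": 0}]'

```text
time_s: 6.78
eef_pos: [0.5343, -0.0778, 0.2806]
eef_rot: [0.0, 0.685, 0.728, -0.0]
wrist_force: [0.2, -0.7, -0.3]
opening: 0.279
```

Request:
move_arm --moves '[{"gripper": 10,"x": 0,"y": 0,"z": 0.1,"roll": 0},{"gripper": 10,"x": 0,"y": 0,"z": 0.05,"roll": 0}]'

```text
time_s: 7.02
eef_pos: [0.5343, -0.0778, 0.2791]
eef_rot: [-0.0, 0.685, 0.728, -0.0]
wrist_force: [1.4, -0.6, -1.1]
opening: 0.279
```

Request:
move_arm --moves '[{"gripper": 10,"x": 0,"y": 0,"z": 0.05,"roll": 0},{"gripper": 10,"x": 0,"y": 0,"z": 0.05,"roll": 0}]'

```text
time_s: 7.28
eef_pos: [0.5344, -0.0778, 0.2782]
eef_rot: [0.0, 0.685, 0.728, 0.0]
wrist_force: [-0.1, 0.1, -0.7]
opening: 0.286
```

Request:
move_arm --moves '[{"gripper": 10,"x": 0,"y": 0,"z": 0.05,"roll": 0},{"gripper": 10,"x": 0,"y": 0,"z": 0.05,"roll": 0}]'

```text
time_s: 7.52
eef_pos: [0.5344, -0.0777, 0.2772]
eef_rot: [0.0, 0.685, 0.728, 0.0]
wrist_force: [0.7, 0.4, -0.6]
opening: 0.282
```

Request:
move_arm --moves '[{"gripper": 10,"x": 0,"y": 0,"z": 0.05,"roll": 0},{"gripper": 10,"x": 0,"y": 0,"z": 0.05,"roll": 0}]'

```text
time_s: 7.78
eef_pos: [0.5344, -0.0777, 0.2762]
eef_rot: [0.0, 0.685, 0.728, 0.0]
wrist_force: [0.3, 0.7, -1.0]
opening: 0.28
```

Request:
move_arm --moves '[{"gripper": 10,"x": 0,"y": 0,"z": 0.05,"roll": 0},{"gripper": 10,"x": 0,"y": 0,"z": 0.05,"roll": 0}]'

```text
time_s: 8.02
eef_pos: [0.5344, -0.0778, 0.2752]
eef_rot: [0.0, 0.685, 0.728, 0.0]
wrist_force: [0.4, 1.3, -0.5]
opening: 0.284
```

Request:
move_arm --moves '[{"gripper": 10,"x": 0,"y": 0,"z": 0.05,"roll": 0},{"gripper": 10,"x": 0,"y": 0,"z": 0.05,"roll": 0}]'

```text
time_s: 8.28
eef_pos: [0.5344, -0.0778, 0.2742]
eef_rot: [0.0, 0.685, 0.728, 0.0]
wrist_force: [0.3, 1.1, 0.1]
opening: 0.282
```

Request:
move_arm --moves '[{"gripper": 10,"x": 0,"y": 0,"z": 0.1,"roll": 0},{"gripper": 10,"x": 0,"y": 0,"z": 0.1,"roll": 0}]'

```text
time_s: 8.52
eef_pos: [0.5344, -0.0778, 0.2721]
eef_rot: [0.0, 0.685, 0.728, 0.0]
wrist_force: [0.4, 1.7, 0.6]
opening: 0.28
```

Request:
move_arm --moves '[{"gripper": 10,"x": 0,"y": 0,"z": 0.1,"roll": 0},{"gripper": 10,"x": 0,"y": 0,"z": 0.1,"roll": 0}]'

```text
time_s: 8.78
eef_pos: [0.5344, -0.0777, 0.2701]
eef_rot: [0.0, 0.685, 0.728, 0.0]
wrist_force: [0.3, 1.1, 0.3]
opening: 0.283
```

Request:
move_arm --moves '[{"gripper": 10,"x": 0.03,"y": 0,"z": 0.1,"roll": 0},{"gripper": 10,"x": 0,"y": 0,"z": 0.15,"roll": 0},{"gripper": 10,"x": 0,"y": 0,"z": 0.15,"roll": 0}]'

```text
time_s: 9.15
eef_pos: [0.5343, -0.0776, 0.2661]
eef_rot: [0.0, 0.685, 0.728, -0.0]
wrist_force: [0.4, 1.0, 0.3]
opening: 0.286
```

Request:
move_arm --moves '[{"gripper": 10,"x": 0,"y": 0,"z": 0.15,"roll": 0},{"gripper": 10,"x": 0,"y": 0,"z": 0.15,"roll": 0},{"gripper": 10,"x": 0,"y": 0,"z": 0.1,"roll": 0}]'

```text
time_s: 9.52
eef_pos: [0.5343, -0.0775, 0.2621]
eef_rot: [-0.0, 0.685, 0.728, -0.0]
wrist_force: [-0.6, -0.7, 0.1]
opening: 0.284
```

Request:
move_arm --moves '[{"gripper": 10,"x": 0,"y": 0,"z": 0.1,"roll": 0},{"gripper": 10,"x": 0,"y": 0,"z": 0.1,"roll": 0}]'

```text
time_s: 9.78
eef_pos: [0.5343, -0.0775, 0.2601]
eef_rot: [-0.0, 0.685, 0.728, -0.0]
wrist_force: [1.2, 0.7, -0.5]
opening: 0.282
```

Smooth so far, with about 4–5 mm left. I'll use finer steps.

Request:
move_arm --moves '[{"gripper": 10,"x": 0,"y": 0,"z": 0.1,"roll": 0},{"gripper": 10,"x": 0,"y": 0,"z": 0.1,"roll": 0}]'

```text
time_s: 10.02
eef_pos: [0.5343, -0.0775, 0.2581]
eef_rot: [0.0, 0.685, 0.728, -0.0]
wrist_force: [-0.2, 0.9, -0.2]
opening: 0.281
```

Request:
move_arm --moves '[{"gripper": 10,"x": 0,"y": 0,"z": 0.05,"roll": 0},{"gripper": 10,"x": 0,"y": 0,"z": 0.05,"roll": 0}]'

```text
time_s: 10.28
eef_pos: [0.5343, -0.0775, 0.2572]
eef_rot: [0.0, 0.685, 0.728, 0.0]
wrist_force: [0.7, -0.8, -1.1]
opening: 0.286
```

Request:
move_arm --moves '[{"gripper": 10,"x": 0,"y": 0,"z": 0.04,"roll": 0},{"gripper": 10,"x": 0,"y": 0,"z": 0.03,"roll": 0}]'

```text
time_s: 10.52
eef_pos: [0.5343, -0.0775, 0.2565]
eef_rot: [0.0, 0.685, 0.728, 0.0]
wrist_force: [0.7, -0.2, -0.0]
opening: 0.28
```

Request:
move_arm --moves '[{"gripper": 10,"x": 0,"y": 0,"z": 0.03,"roll": 0},{"gripper": 10,"x": 0,"y": 0,"z": 0.03,"roll": 0}]'

```text
time_s: 10.78
eef_pos: [0.5343, -0.0775, 0.2559]
eef_rot: [0.0, 0.685, 0.728, 0.0]
wrist_force: [0.8, -1.0, -1.2]
opening: 0.279
```

Request:
move_arm --moves '[{"gripper": 10,"x": 0,"y": 0,"z": 0.03,"roll": 0},{"gripper": 10,"x": 0,"y": 0,"z": 0,"roll": 0}]'

```text
time_s: 11.02
eef_pos: [0.5343, -0.0775, 0.2556]
eef_rot: [-0.0, 0.685, 0.728, -0.0]
wrist_force: [0.8, 0.8, -0.2]
opening: 0.283
```

Request:
move_arm --moves '[{"gripper": 10,"x": 0,"y": 0,"z": 0.03,"roll": 0},{"gripper": 10,"x": 0,"y": 0,"z": 0,"roll": 0}]'

```text
time_s: 11.28
eef_pos: [0.5343, -0.0775, 0.2552]
eef_rot: [-0.0, 0.685, 0.728, -0.0]
wrist_force: [0.1, 0.0, -0.6]
opening: 0.281
```

Request:
move_arm --moves '[{"gripper": 10,"x": 0,"y": 0,"z": 0.04,"roll": 0},{"gripper": 10,"x": 0,"y": 0,"z": 0,"roll": 0}]'

```text
time_s: 11.52
eef_pos: [0.5343, -0.0775, 0.2549]
eef_rot: [-0.0, 0.685, 0.728, -0.0]
wrist_force: [0.3, 0.9, -0.4]
opening: 0.278
```

Request:
move_arm --moves '[{"gripper": 10,"x": 0,"y": 0,"z": 0.03,"roll": 0},{"gripper": 10,"x": 0,"y": 0,"z": 0,"roll": 0}]'

```text
time_s: 11.78
eef_pos: [0.5343, -0.0775, 0.2546]
eef_rot: [-0.0, 0.685, 0.728, 0.0]
wrist_force: [-0.1, 0.7, -0.5]
opening: 0.278
```

Request:
move_arm --moves '[{"gripper": 10,"x": 0,"y": 0,"z": 0.03,"roll": 0},{"gripper": 10,"x": 0,"y": 0,"z": 0,"roll": 0}]'

```text
time_s: 12.02
eef_pos: [0.5343, -0.0775, 0.2542]
eef_rot: [-0.0, 0.685, 0.728, -0.0]
wrist_force: [0.5, 1.1, -0.2]
opening: 0.281
```

Request:
move_arm --moves '[{"gripper": 10,"x": 0,"y": 0,"z": 0.03,"roll": 0},{"gripper": 10,"x": 0,"y": 0,"z": 0,"roll": 0}]'

```text
time_s: 12.28
eef_pos: [0.5344, -0.0775, 0.2541]
eef_rot: [0.0, 0.685, 0.728, 0.0]
wrist_force: [-0.3, 0.1, 0.5]
opening: 0.279
```

Request:
move_arm --moves '[{"gripper": 10,"x": 0,"y": 0,"z": 0.03,"roll": 0},{"gripper": 10,"x": 0,"y": 0,"z": 0,"roll": 0}]'

```text
time_s: 12.52
eef_pos: [0.5344, -0.0774, 0.2539]
eef_rot: [0.0, 0.685, 0.728, 0.0]
wrist_force: [-0.3, 1.6, 3.4]
opening: 0.283
```

Request:
move_arm --moves '[{"gripper": 10,"x": 0,"y": 0,"z": 0.03,"roll": 0},{"gripper": 10,"x": 0,"y": 0,"z": 0,"roll": 0}]'

```text
time_s: 12.78
eef_pos: [0.5345, -0.0774, 0.2538]
eef_rot: [0.0, 0.685, 0.728, 0.0]
wrist_force: [-0.4, 2.0, 5.4]
opening: 0.276
```

Bottom found: 5 N, 21.5 mm into the pocket since contact depth began and at the expected height. I'll let go and go up.

Request:
move_arm --moves '[{"gripper": 60,"x": 0,"y": 0,"z": 0,"roll": 0},{"gripper": 60,"x": 0,"y": 0,"z": 0,"roll": 0},{"gripper": 60,"x": 0,"y": 0,"z": 0,"roll": 0},{"gripper": 60,"x": 0,"y": 0,"z": 0,"roll": 0}]'

```text
time_s: 13.28
eef_pos: [0.5342, -0.0775, 0.2532]
eef_rot: [-0.0, 0.685, 0.728, -0.0]
wrist_force: [0.2, 0.2, -0.4]
opening: 0.6
```

Request:
move_arm --moves '[{"gripper": 60,"x": 0,"y": 0,"z": -1,"roll": 0},{"gripper": 60,"x": 0,"y": 0,"z": -4,"roll": 0},{"gripper": 60,"x": 0,"y": 4.5,"z": -5,"roll": 0},{"gripper": 60,"x": 0,"y": 0,"z": 0,"roll": 0},{"gripper": 60,"x": 0,"y": 0,"z": 0,"roll": 0}]'

```text
time_s: 13.9
eef_pos: [0.5758, -0.0748, 0.35]
eef_rot: [0.0, 0.685, 0.728, -0.0]
wrist_force: [-0.1, 0.5, -0.6]
opening: 0.598
```

```bash
python3 - <<'E'
from h import *
import pickle
c=cam("wrist");save(c,"w6.png");pickle.dump(c,open("c6.pkl","wb"));T,o=pose();print(T.round(4),o["wrist_force"])
h=cv2.cvtColor(c["img"],cv2.COLOR_RGB2HSV);m=cv2.inRange(h,(105,120,50),(125,255,255))
n,l,st,ce=cv2.connectedComponentsWithStats(m)
for i in range(1,n):
    if st[i,4]>200: print(st[i],ce[i],onz(c,*ce[i],.104).round(4))
print("expect lid top at",proj(c,[.5343,-.0772,.104]))
E
```

```text
[[-6.050e-02  9.982e-01 -1.900e-03  5.753e-01]
 [ 9.982e-01  6.050e-02  5.000e-04 -7.470e-02]
 [ 7.000e-04 -1.800e-03 -1.000e+00  3.490e-01]
 [ 0.000e+00  0.000e+00  0.000e+00  1.000e+00]] [-0.26696939 -0.09183263 -0.67476702]
[ 261  146   36   39 1059] [278.47686497 165.27195467] [ 0.5321 -0.0776  0.104 ]
expect lid top at (np.float64(278.81937244049647), np.float64(168.4935066930488))
```

View pics/w6.png

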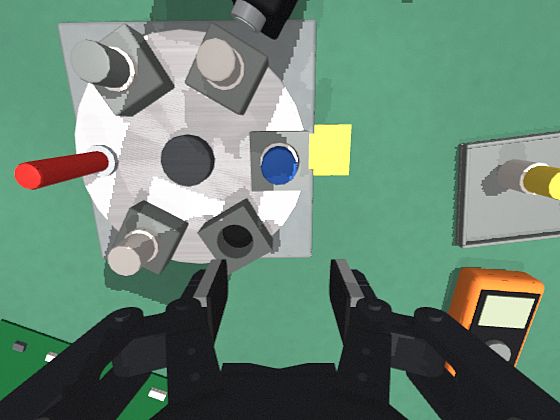

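The pot is seated with its lid centred at (279,166), where I expected it, and the wheel hasn't turned. The handle top is at about (30,176) and its foot at (110,160). Next I'll locate the handle and the wheel axis.

```bash
python3 - <<'E'
from h import *
import pickle
c=pickle.load(open("c6.pkl","rb"));T,o=pose()
h=cv2.cvtColor(c["img"],cv2.COLOR_RGB2HSV);m=cv2.inRange(h,(0,150,60),(6,255,255))|cv2.inRange(h,(174,150,60),(180,255,255));m[:,200:]=0
n,l,st,ce=cv2.connectedComponentsWithStats(m);i=1+np.argmax(st[1:,4]);print(st[i],ce[i])
print("mid of post",onz(c,*ce[i],.085),"top",onz(c,29,175.5,.126).round(4),"foot",onz(c,109,160.5,.038).round(4))
t=pickle.load(open("c0.pkl","rb"))[0]
for uv in[(429,210.5)]:print("topcam",onz(t,*uv,.126))
print("q",o["q"])
cy=np.array([.5343,-.0775])
hub=onz(c,187.5,160,.04);print("hub",hub)
E
```

```text
[  15  151   93   38 2142] [ 58.61951447 168.94957983]
mid of post [ 0.54756153 -0.24358593  0.085     ] top [ 0.5451 -0.234   0.126 ] foot [ 0.546 -0.23   0.038]
topcam [ 0.54070521 -0.235272    0.126     ]
q [-3.33638170e-01  2.47295909e-01  1.64507377e+00 -9.95377447e-05
  1.25116730e+00 -1.96495236e+00]
hub [ 0.54091485 -0.15867459  0.04      ]
```

Request:
move_arm --moves '[{"gripper": 50,"x": 0,"y": 0,"z": 0,"roll": 10},{"gripper": 50,"x": 0,"y": 0,"z": 0,"roll": 10},{"gripper": 50,"x": 0,"y": 0,"z": 0,"roll": 10},{"gripper": 50,"x": 0,"y": 0,"z": 0,"roll": 10},{"gripper": 50,"x": 0,"y": 0,"z": 0,"roll": 10}]'

```text
time_s: 14.58
eef_pos: [0.575, -0.0748, 0.3482]
eef_rot: [-0.001, 0.93, 0.367, -0.001]
wrist_force: [-0.8, -0.4, -0.9]
opening: 0.501
```

Request:
move_arm --moves '[{"gripper": 50,"x": 0,"y": 0,"z": 0,"roll": 9.5},{"gripper": 50,"x": -3.85,"y": 3.92,"z": 0,"roll": 0},{"gripper": 50,"x": -3.85,"y": 3.92,"z": 0,"roll": 0},{"gripper": 50,"x": -3.85,"y": 3.92,"z": 0,"roll": 0},{"gripper": 50,"x": 0,"y": 0,"z": 0,"roll": 0}]'

```text
time_s: 15.2
eef_pos: [0.5442, -0.2403, 0.3484]
eef_rot: [-0.001, 0.957, 0.29, -0.001]
wrist_force: [0.4, 0.9, 0.8]
opening: 0.504
```

```bash
python3 - <<'E'
from h import *
c=cam("wrist");save(c,"w7.png");T,o=pose();print(T.round(4))
h=cv2.cvtColor(c["img"],cv2.COLOR_RGB2HSV);m=cv2.inRange(h,(0,150,60),(6,255,255))|cv2.inRange(h,(174,150,60),(180,255,255))
n,l,st,ce=cv2.connectedComponentsWithStats(m);
for i in range(1,n):
    if st[i,4]>200:print(st[i],ce[i],onz(c,*ce[i],.126))
print("expected",proj(c,[.5454,-.2368,.126]))
E
```

```text
[[ 0.8314  0.5556 -0.0024  0.5446]
 [ 0.5556 -0.8314  0.0018 -0.2384]
 [-0.001  -0.0029 -1.      0.3484]
 [ 0.      0.      0.      1.    ]]
[ 270  194   26   51 1021] [281.91674829 220.7884427 ] [ 0.54025679 -0.22887093  0.126     ]
expected (np.float64(281.69018113429115), np.float64(234.41770480896486))
```

View pics/w7.png

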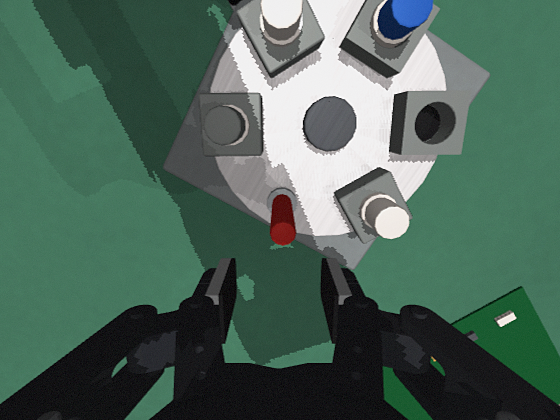

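The handle top is at (283,233), where I predicted it and midway between the fingers. I'll go down around it.

Request:
move_arm --moves '[{"gripper": 50,"x": 0.15,"y": -0.1,"z": 3,"roll": 0},{"gripper": 50,"x": 0,"y": 0,"z": 3,"roll": 0},{"gripper": 50,"x": 0,"y": 0,"z": 2.5,"roll": 0},{"gripper": 36,"x": 0,"y": 0,"z": 0,"roll": 0},{"gripper": 36,"x": 0,"y": 0,"z": 0,"roll": 0}]'

```text
time_s: 15.88
eef_pos: [0.547, -0.2346, 0.2655]
eef_rot: [0.0, 0.956, 0.293, 0.0]
wrist_force: [-0.7, -0.2, 0.2]
opening: 0.361
```

Request:
move_arm --moves '[{"gripper": 36,"x": 0.4,"y": 0.2,"z": 0,"roll": 0},{"gripper": 36,"x": 0.4,"y": 0.2,"z": 0,"roll": 0},{"gripper": 36,"x": 0.4,"y": 0.15,"z": 0,"roll": 0}]'

```text
time_s: 16.25
eef_pos: [0.5601, -0.234, 0.266]
eef_rot: [0.001, 0.956, 0.292, 0.0]
wrist_force: [-4.5, -4.8, 4.1]
opening: 0.363
```

Request:
move_arm --moves '[{"gripper": 36,"x": 0.45,"y": 0.15,"z": 0,"roll": 0},{"gripper": 36,"x": 0.45,"y": 0.1,"z": 0,"roll": 0},{"gripper": 36,"x": 0.45,"y": 0.1,"z": 0,"roll": 0}]'

```text
time_s: 16.62
eef_pos: [0.5732, -0.2306, 0.2664]
eef_rot: [0.003, 0.956, 0.292, -0.0]
wrist_force: [-5.8, -9.4, 5.7]
opening: 0.364
```

Request:
move_arm --moves '[{"gripper": 36,"x": 0.45,"y": 0.1,"z": 0,"roll": 0},{"gripper": 36,"x": 0.45,"y": 0,"z": 0,"roll": 0},{"gripper": 36,"x": 0.45,"y": 0,"z": 0,"roll": 0}]'

```text
time_s: 17.0
eef_pos: [0.5847, -0.2232, 0.2655]
eef_rot: [0.001, 0.956, 0.292, -0.0]
wrist_force: [-2.9, -4.5, 1.1]
opening: 0.362
```

Request:
move_arm --moves '[{"gripper": 36,"x": 0.45,"y": 0,"z": 0,"roll": 0},{"gripper": 36,"x": 0.45,"y": -0.1,"z": 0,"roll": 0},{"gripper": 36,"x": 0.45,"y": -0.1,"z": 0,"roll": 0}]'

```text
time_s: 17.38
eef_pos: [0.595, -0.212, 0.2647]
eef_rot: [-0.0, 0.956, 0.292, 0.0]
wrist_force: [-0.4, -0.3, 0.5]
opening: 0.363
```

Request:
move_arm --moves '[{"gripper": 36,"x": 0.5,"y": -0.1,"z": 0,"roll": 0},{"gripper": 36,"x": 0.5,"y": -0.15,"z": 0,"roll": 0},{"gripper": 36,"x": 0.5,"y": -0.2,"z": 0,"roll": 0},{"gripper": 36,"x": 0.5,"y": -0.2,"z": 0,"roll": 0}]'

```text
time_s: 17.88
eef_pos: [0.6078, -0.196, 0.2649]
eef_rot: [0.0, 0.956, 0.292, -0.0]
wrist_force: [0.9, 0.2, -0.8]
opening: 0.36
```

Request:
move_arm --moves '[{"gripper": 50,"x": 0.4,"y": -0.1,"z": 0,"roll": 0},{"gripper": 50,"x": 0,"y": 0,"z": 0,"roll": 0},{"gripper": 50,"x": 0,"y": 0,"z": 0,"roll": 0}]'

```text
time_s: 18.25
eef_pos: [0.6103, -0.1932, 0.2648]
eef_rot: [0.0, 0.956, 0.292, -0.0]
wrist_force: [1.2, -0.1, -0.3]
opening: 0.502
```

```bash
python3 - <<'E'
from h import *
c=cam("top");save(c,"t2.png");T,o=pose();print(T.round(4),o["wrist_force"],o["time_s"])
C=np.array([.5398,-.157]);L=np.array([.5343,-.0775])-C;a=np.deg2rad(60);Lr=np.array([[np.cos(a),-np.sin(a)],[np.sin(a),np.cos(a)]])@L+C
h=cv2.cvtColor(c["img"],cv2.COLOR_RGB2HSV);m=cv2.inRange(h,(105,120,60),(125,255,255))
n,l,st,ce=cv2.connectedComponentsWithStats(m)
for i in range(1,n):
    if st[i,4]>20:print(st[i],ce[i],onz(c,*ce[i],.104))
print("expected view",Lr,proj(c,[*Lr,.104]))
cv2.imwrite("pics/t2z.png",cv2.resize(c["img"][140:290,310:460],None,fx=4,fy=4,interpolation=cv2.INTER_CUBIC)[:,:,::-1])
E
```

```text
[[ 8.296e-01  5.584e-01 -1.000e-04  6.103e-01]
 [ 5.584e-01 -8.296e-01 -1.000e-04 -1.932e-01]
 [-1.000e-04  0.000e+00 -1.000e+00  2.648e-01]
 [ 0.000e+00  0.000e+00  0.000e+00  1.000e+00]] [ 0.88329177 -0.1084436   0.44023268] 18.3
[  17  112   85   72 3796] [ 58.63303477 147.38514226] [0.73648571 0.70669995 0.104     ]
[377 238   5   8  24] [378.66666667 241.08333333] [ 0.46977142 -0.11200977  0.104     ]
[ 43 274  16   6  27] [ 49.77777778 276.66666667] [0.4027059  0.71997588 0.104     ]
expected view [ 0.46820098 -0.12201314] (np.float64(382.7184231135167), np.float64(241.6024242355759))
```

View pics/t2z.png

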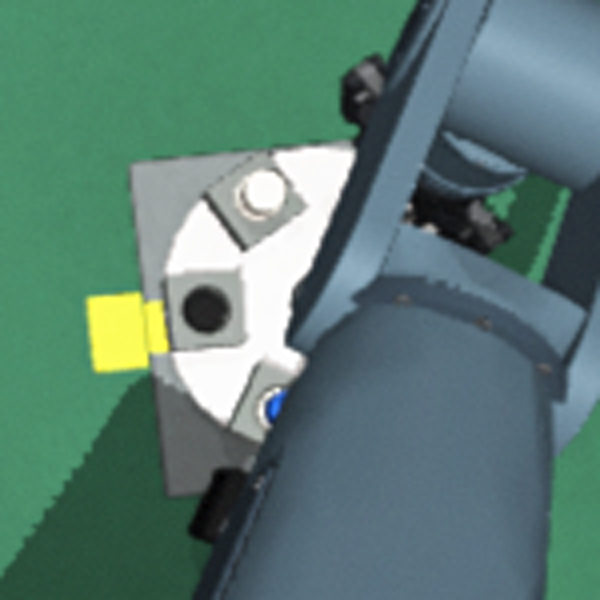

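The wheel is one click on: an empty pocket is now at the tab at (205,310), and the blue lid at (277,407) is by the camera. I'll go straight up, back away and check again.

Request:
move_arm --moves '[{"gripper": 50,"x": 0,"y": 0,"z": -3,"roll": 0},{"gripper": 50,"x": 0,"y": 0,"z": -5,"roll": 0},{"gripper": 50,"x": 0,"y": 0,"z": -5,"roll": 0},{"gripper": 50,"x": 5,"y": 0,"z": 0,"roll": 0},{"gripper": 50,"x": 5,"y": 0,"z": 0,"roll": 0}]'

```text
time_s: 18.92
eef_pos: [0.6941, -0.1374, 0.3967]
eef_rot: [0.001, 0.957, 0.291, 0.001]
wrist_force: [0.6, -0.4, 0.2]
opening: 0.498
```

Request:
move_arm --moves '[{"gripper": 50,"x": 3,"y": -6,"z": 0,"roll": 0},{"gripper": 50,"x": 3,"y": -6,"z": 0,"roll": 0},{"gripper": 50,"x": 0,"y": -6,"z": 0,"roll": 0},{"gripper": 50,"x": 0,"y": -6,"z": 0,"roll": 0},{"gripper": 50,"x": 0,"y": 0,"z": 0,"roll": 0}]'

```text
time_s: 19.55
eef_pos: [0.6081, 0.0898, 0.395]
eef_rot: [-0.001, 0.956, 0.294, -0.0]
wrist_force: [-0.1, -0.7, -0.3]
opening: 0.501
```

```bash
python3 - <<'E'
from h import *
c=cam("top");T,o=pose();print(o["eef_pos"],o["wrist_force"],o["time_s"])
h=cv2.cvtColor(c["img"],cv2.COLOR_RGB2HSV);m=cv2.inRange(h,(105,120,60),(125,255,255));m[:,:300]=0
n,l,st,ce=cv2.connectedComponentsWithStats(m)
for i in range(1,n):
    if st[i,4]>20:print(st[i],ce[i],onz(c,*ce[i],.104))
cv2.imwrite("pics/t3z.png",cv2.resize(c["img"][110:310,180:460],None,fx=2.8,fy=2.8,interpolation=cv2.INTER_CUBIC)[:,:,::-1])
E
```

```text
[0.60932759 0.08793349 0.39519425] [ 0.66434883 -1.76734559 -0.59320273] 19.6
[377 237  11  10  87] [381.82758621 241.86206897] [ 0.46761483 -0.1197693   0.104     ]
[367 267   7   6  30] [369.83333333 269.36666667] [ 0.40028717 -0.08684819  0.104     ]
```

View pics/t3z.png

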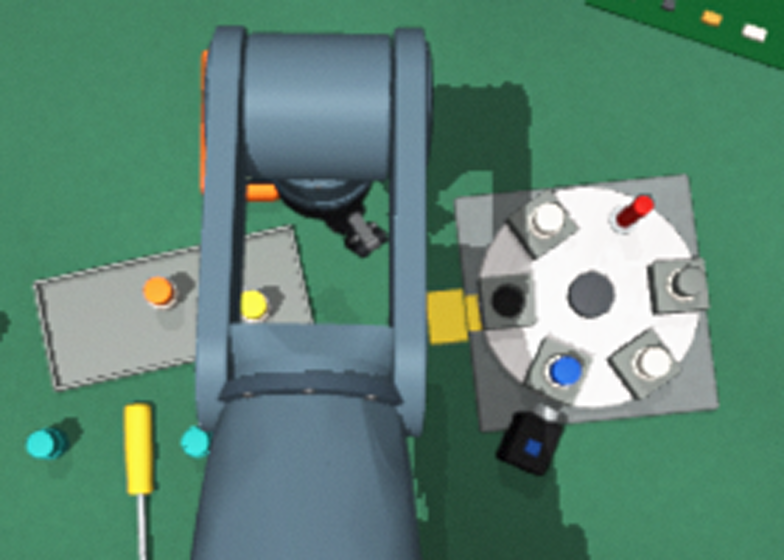

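The pot sits in front of the camera at (566,370), upright and within 2.5 mm of where I expected it, and the arm is clear. Handing in.

```bash
python3 -c "
from bench import ctrl
print(ctrl.hand_in())"
```

```text
the job is handed in; nothing more can be done
None
```

I put the blue pot in the loading pocket, let go, turned the wheel one click counterclockwise by the red handle, backed the arm away and handed the job in at about 19.6 s. The hand-in gave no verdict.

- **Seating:** I lowered the pot in small steps. It reached the bottom at about the expected height, with at most about 5.4 N upward and 2 N sideways at the wrist. The lid was on the expected spot after release, and the wheel had not turned.
- **Turning:** I pushed the handle with the fingers loosely around it, with up to about 12 N at the wrist. The wheel then ran on into the click by itself.
- **Last top view:** The lid is at (0.468, -0.120), about 2 mm from the predicted viewing place and in front of the black camera. One empty pocket is at the tab and the handle is one click on. The arm is clear of everything.
- **Other objects:** The orange and yellow pots and the screwdriver look unmoved. The arm hid most of the multimeter in that view, but it never worked near it.

My first two move calls were refused because fields were missing, so the arm had not moved. No check failed. The only disagreements were a 1–3 mm spread between position readings, such as load-to-handle at 157 mm against 160 mm nominal. I could not read the wheel angle directly, so I judged it from the picture.

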